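Shut and latch the instrument case

ROBOT

A 6-joint arm with a two-finger parallel gripper is mounted at the origin on the work surface. World frame = base frame: x ahead of the robot, y to its left, z up, the work surface at z = 0. Lengths are in mm, angles in degrees, forces in N, time in s.
With the tool pointing down it reaches from about 300 to 850 mm from the base axis. Payload 4.2 kg.
Tool frame: the origin (TCP) lies midway between the tips of the shut fingers; the grasp point (between the pads) lies 19 mm behind it (env.hold_point_z is the z of the grasp point in the tool frame, in mm); z points along the fingers, y is the direction in which the jaws open and shut (so a half turn about z gives the same grasp; the last joint's range is limited). The gripper opens to 91 mm and grips with 3 to 60 N. Pads are 32 mm wide; open, the fingers measure 118 mm over their backs; the gripper's body (76 mm by 178 mm) begins 60 mm behind the grasp point.
Start: joints at [-70.646, 18.312, 89.639, -0, 72.044, -1.146], TCP at [201.377, -538.6, 213.976] pointing down, gripper open.
Joint ranges: [-177.97, 177.97], [-48.28, 115.42], [12.27, 149.76], [-77.06, 257.06], [2.81, 150.46], [-146.56, 146.56]. Speed limits (degrees/s): [147.25, 147.25, 180, 180, 180, 180].

INTERFACE

Orientations are given as [roll, pitch, yaw] about the fixed x, y, z axes, in that order (R = Rz(yaw) Ry(pitch) Rx(roll)).
In Python, from workcell import env, grab_frame, camera_params, spotter gives the robot as it stands. The module is installed in compiled form; this text tells all that it offers.
- The arm moves only by the shell command python3 -m jog 'ROWS' [FORCE]. ROWS is text: rows parted by semicolons, each of 7 numbers parted by spaces: the turn, a rotation vector about the world's x, y, z in units of 5 degrees (1.0 is 5 degrees), then the shift along the world's x, y, z in units of 25 mm (1.0 is 25 mm), then the opening, from 0 (shut) to 1 (fully open). A call has 1 to 5 rows; each row is the pose to reach, as a shift and turn from the pose commanded when the call began; what a row does not reach only later rows make up. A row lasts 1/8 s, in which the tool goes at most 62.5 mm and 10.7 degrees, less where a joint would pass 70% of its speed; a pose out of reach is approached as far as the arm can. A call with a gripper value outside its range is refused whole. The fingers move at their own pace and stop on an object; FORCE is the grip in N (left out, the last holds). Time passes only in rows, so rows that repeat a pose let the fingers close. It gives the time, the measured TCP pose, the force and the opening at its end, in the units of the state.
- env.state(): the state, without advancing time (a new reading comes with each control period).
- grab_frame(name): name is "scene" or "top"; returns the picture (400x640x3 uint8, red, green, blue); there is no depth.
- camera_params(name): a dict with "K" (3x3 intrinsics, pixels), "rvec" (rotation vector, rad) and "tvec" (3), from world to camera coordinates, as OpenCV has them. Camera axes: x right, y down, z forward; pixel columns grow to the right and rows downward; lengths in mm; the calibration is good to about 2 mm. A picture is of the moment at which its call begins. camera_params takes no time and is no camera call.
- env.job_done(): hands the job in, once; it reports no verdict.
Trained networks look in the newest picture that a camera, given by its name, has taken for a name from the list of things; names that differ only in an ending like _2 or _b are one class to them, and where a whole thing is asked for, a point or a joint stands for the part that bears it (a point fixed in the world has none). Each returns a list of dicts, best first, with "conf" (0 to 1); they miss things now and then, are a little off and sometimes report something else, mostly with a low value. They report only what shows in the picture. A call takes as long as a camera call.
- spotter.look_for(query, camera): "box" ([left, top, width, height] in pixels, round what is visible of it).
- spotter.trace(query, camera): "region" (400x640 bool, what is visible of it) and "box" ([left, top, width, height] in pixels, round what is visible of it).
The state is a dict: "time_s": time; "qpos": joint angles; "qvel": joint speeds; "effort": joint torques, N m; "ee_pos": TCP position; "ee_rot": TCP orientation; "force": force on the tool from outside, world axes, zero at the start; "torque": the same for the moment, N m; "gripper_width": finger opening in mm.
Only numpy, scipy, OpenCV 4.12 (cv2) and the standard library are available. Lean on these libraries where they do the work, as an engineer would, in place of code of your own. Each camera call takes 0.05 s, during which the arm holds its last target. There are 200 camera calls.

TASK

Shut and latch the dark instrument case: push its ajar lid shut, then tip the latch's wire loop over so that its cross bar drops behind the keeper's lip (lean the lever towards the lid if the loop does not reach). Then swing the lever back and press it fully flat, so that it snaps over centre and holds the lid tight, and leave the other things on the case and the bench where they are.

Things in the scene. Friction and masses are not known exactly. Their poses are not given: they have to be found in the camera images.
- case: The dark grey rigid case, standing on edge and fixed to the bench: the body half with the latch's lever. Origin on the bench under the seam between the halves, half-way along the case; x points from the lid towards the back of the case, y along the seam (300 mm long), z up. The body half spans x = 1 to 116 mm, its top is 160 mm above the bench. The draw latch (bright steel) is on top, half-way along (y = 0). The lever's pivot axis runs along y at x = 30 mm, z = 172 mm.
- lid (a joint): Angle of the lid half about a hinge along y at the seam's foot (x = 0, z = 4 mm). 0 = shut against the body half, positive = ajar, its top tipped towards the case's -x; at most 0.3 rad. The lid is 65 mm thick, 300 mm long, as high as the case; it stays where it is left and takes about 4 N at its top to move.
- lid_edge (a point): Middle of the upper outer edge of the lid (the edge farthest from the seam, 66 mm from it), the place to push towards the case's +x. When shut it is at x = -66, y = 0, z = 160 mm of the case.
- lever (a joint): Angle of the latch's steel lever about its pivot: 0 = closed, flat, pointing to the case's +x; pi/2 = upright; 2.15 = stop, leaning towards the lid. Light friction (0.04 N m) holds it where it is left.
- lever_end (a point): Point in the middle of the lever's plate, 46 mm from the pivot and 2 mm short of the end. The plate is 30 mm wide (along y) and 4 mm thick, and spans 4 to 48 mm from the pivot; when closed its upper face is 14 mm above the case's top. Two lugs beside the pivot reach 19 mm above the case's top.
- loop (a joint): Angle of the wire loop relative to the lever, about a pivot along y on the lever (15 mm from the lever's pivot along the plate, 5.5 mm under it when closed): 0 = as when latched, folded straight over the lever towards the lid; about 0.9 to 1.9 when hooked or lying towards the lid with the lever up; 3.5 = stop, folded back 25 degrees behind the lever, where it starts. The loop swings freely and falls by its own weight to whichever side it leans.
- loop_bar (a point): Centre of the loop's cross bar (runs along y, 52 mm long, 5 mm thick, 70 mm from the loop's pivot). The two side wires are at y = -26 and +26 mm, outside the lever, and the bar passes over the lever's end with over 30 mm to spare. To hook it the bar has to come down on the lid side of the keeper and rest on the keeper's floor.
- keeper (a joint): Travel of the spring-loaded keeper on the lid's top towards the lever (case's +x): 0 = slack, 0.006 m = stop; stiffness 6000 N/m. When the latch is properly closed the loop stretches it by about 0.0025 m.
- keeper_seat (a point): Place on the keeper where the cross bar's centre sits when hooked: 12 mm above the lid's top, on the lid's outer side (-x) of the keeper's upright wall and under its lip. The wall is 36 mm wide, 22 mm high; the lip at its top overhangs the wall by 4 mm towards -x, its underside 18 mm above the lid's top. The keeper's floor, 9.5 mm above the lid's top, reaches 23 mm from the seat towards -x. Axes as the lid's (x towards the lever, z up).
- tape_center (a point): Centre of a roll of packing tape lying on the case's top, 60 mm diameter and 24 mm high, to one side of the latch: leave it there.
- meter_module_mid (a point): Middle of a black electronics module, 55 x 70 x 61 mm, on the bench beside the case. A bystander: leave it.
- driver_mid (a point): Middle of a screwdriver lying on the bench beside the case. A bystander: leave it.
- screw_tray_mid (a point): Middle of an open grey screw tray, 100 x 140 x 35 mm, on the bench beside the case. A bystander: leave it.
- carton_mid (a point): Middle of a small carton, 110 x 90 x 70 mm, on the bench. A bystander: leave it.
- marker_pot_mid (a point): Middle of a small clear jar, 44 mm diameter, 70 mm high, on the bench beside the case. A bystander: leave it.
- spanner_mid (a point): Middle of a 90 mm spanner lying on the case's top, on the other side of the latch. A bystander: leave it.

How it is judged:
By the outcome, as a careful person would: the job done as asked, in the order asked, and still so for the second after the job is handed in, with the robot touching nothing.
It also fails if it takes over 70 s, if anything falls off the work surface, if the arm or the gripper's body presses on something with over 40 N, if the wrist force passes 120 N, or if a joint passes its speed limit or range.

## Working session

There is one attempt and no reset: what is moved stays moved. The work goes in short steps, Python scripts to look and compute and a shell command to move; the robot and the scene stay as the last step left them, time stands still between calls to the robot, and variables do not carry over. Pictures are saved under pics/ and viewed, about 8 in all and at most 12, crops included, and the job is handed in when it is done.

```bash
mkdir -p pics; ls
cat > h.py <<'E'
import numpy as np, cv2
from workcell import env, grab_frame, camera_params, spotter
def P(c):
    p=camera_params(c); R=cv2.Rodrigues(np.array(p["rvec"],float))[0]; return np.array(p["K"],float),R,np.array(p["tvec"],float).ravel()
def proj(c,X):
    K,R,t=P(c); q=K@(R@np.atleast_2d(X).T+t[:,None]); return (q[:2]/q[2]).T
def ray(c,uv):
    K,R,t=P(c); d=R.T@np.linalg.inv(K)@np.array([uv[0],uv[1],1.]); return -R.T@t,d
def onz(c,uv,z):
    o,d=ray(c,uv); return o+d*(z-o[2])/d[2]
def tri(a,b):
    o1,d1=ray("scene",a);o2,d2=ray("top",b)
    A=np.stack([d1,-d2],1); s=np.linalg.lstsq(A,o2-o1,rcond=None)[0]
    p,q=o1+s[0]*d1,o2+s[1]*d2; return (p+q)/2,np.linalg.norm(p-q)
def snap(c,n):
    im=grab_frame(c); cv2.imwrite(f"pics/{n}.png",im[:,:,::-1]); return im
E
python3 - <<'E'
from h import *
a=snap("scene","s0");b=snap("top","t0")
for c in("scene","top"):
    K,R,t=P(c);print(c,K[0,0],-R.T@t,R[2])
    for q in("case","lid","lever","loop","loop_bar","keeper","tape_center","spanner_mid","meter_module_mid","driver_mid","screw_tray_mid","carton_mid","marker_pot_mid"):
        r=spotter.look_for(q,c); print(q,[(np.round(x["box"]).tolist(),round(x["conf"],2)) for x in r[:2]])
E
```

```text
pics
scene 424.04075330522124 [1468.03860807 -438.93483738  873.67947407] [-0.7090119   0.38000559 -0.59405208]
case [([272.0, 169.0, 118.0, 90.0], 0.63)]
lid [([276.0, 166.0, 94.0, 25.0], 0.7), ([318.0, 164.0, 24.0, 12.0], 0.43)]
lever [([320.0, 167.0, 12.0, 21.0], 0.66), ([275.0, 161.0, 114.0, 99.0], 0.17)]
loop [([317.0, 163.0, 25.0, 16.0], 0.56), ([274.0, 168.0, 98.0, 26.0], 0.33)]
loop_bar [([322.0, 163.0, 19.0, 23.0], 0.41)]
keeper [([313.0, 170.0, 13.0, 5.0], 0.64)]
tape_center [([361.0, 180.0, 21.0, 20.0], 0.52)]
spanner_mid [([288.0, 193.0, 7.0, 15.0], 0.58), ([252.0, 233.0, 15.0, 26.0], 0.31)]
meter_module_mid [([390.0, 193.0, 24.0, 23.0], 0.81), ([387.0, 211.0, 56.0, 33.0], 0.2)]
driver_mid [([261.0, 224.0, 13.0, 1.0], 0.48)]
screw_tray_mid [([388.0, 212.0, 51.0, 32.0], 0.65)]
carton_mid [([212.0, 225.0, 36.0, 46.0], 0.79), ([251.0, 233.0, 14.0, 24.0], 0.48)]
marker_pot_mid [([251.0, 231.0, 13.0, 28.0], 0.85), ([213.0, 222.0, 37.0, 48.0], 0.6)]
top 366.859515033522 [427.41397831  24.74247049 997.27057511] [ 0.20350278  0.02651324 -0.97871531]
case [([241.0, 148.0, 152.0, 135.0], 0.92), ([210.0, 180.0, 32.0, 26.0], 0.21)]
lid [([243.0, 199.0, 123.0, 80.0], 0.59)]
lever [([309.0, 181.0, 24.0, 25.0], 0.7)]
loop [([307.0, 185.0, 29.0, 19.0], 0.6), ([218.0, 132.0, 60.0, 51.0], 0.31)]
loop_bar [([271.0, 155.0, 32.0, 27.0], 0.69), ([310.0, 182.0, 26.0, 23.0], 0.66)]
keeper [([287.0, 227.0, 29.0, 23.0], 0.69)]
tape_center [([273.0, 159.0, 27.0, 22.0], 0.72), ([242.0, 202.0, 122.0, 79.0], 0.23)]
spanner_mid [([353.0, 195.0, 24.0, 40.0], 0.94), ([241.0, 198.0, 126.0, 81.0], 0.44)]
meter_module_mid [([209.0, 181.0, 33.0, 23.0], 0.56)]
driver_mid [([374.0, 265.0, 57.0, 32.0], 0.92)]
screw_tray_mid [([215.0, 134.0, 66.0, 46.0], 0.65)]
carton_mid [([398.0, 223.0, 56.0, 58.0], 0.74)]
marker_pot_mid [([392.0, 223.0, 19.0, 21.0], 0.81)]
```

Run:
```python
import cv2,numpy as np
a=cv2.imread("pics/s0.png")[150:280,200:450];b=cv2.imread("pics/t0.png")[125:305,200:460]
a=cv2.resize(a,None,fx=3.1,fy=3.1,interpolation=2);b=cv2.resize(b,None,fx=3,fy=3,interpolation=2)
cv2.imwrite("pics/a0.png",a);cv2.imwrite("pics/b0.png",b)
```

```text
(no output)
```

View pics/a0.png

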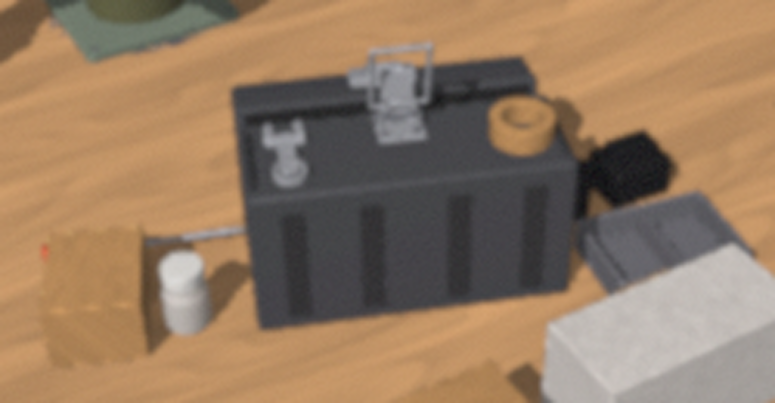

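View pics/b0.png

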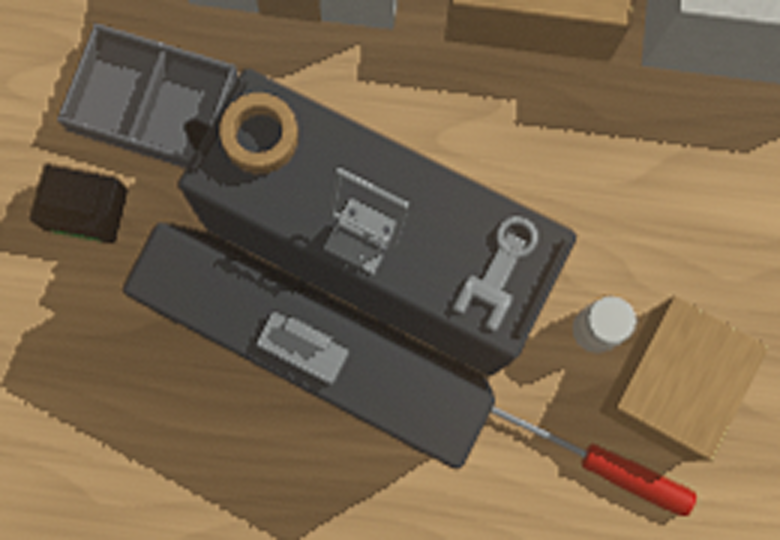

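The scene view shows the lever upright with the loop behind it. Tape is at +y and the spanner at −y; the lid is ajar on the far side, towards the robot. In the top view, the case-top corners are at zoomed pixels (243,70), (577,235), (522,355), (182,183).

```bash
cat >> h.py <<'E'
def T(p,X):
    X=np.atleast_2d(X).astype(float); c,s=np.cos(p[2]),np.sin(p[2])
    return np.c_[p[0]+c*X[:,0]-s*X[:,1],p[1]+s*X[:,0]+c*X[:,1],X[:,2]]
def rot(th,r,z): return r*np.cos(th),z+r*np.sin(th)
def lidpt(th,x,y,z): # tips toward -x
    c,s=np.cos(th),np.sin(th); z=z-4
    return [x*c-z*s,y,4+z*c+x*s*-1*-1 if False else 4+z*c+x*s]
def levpt(a,u,y=0,v=0): # u along, v = normal (up when closed)
    return [30+u*np.cos(a)-v*np.sin(a),y,172+u*np.sin(a)+v*np.cos(a)]
def looppt(a,b,u=70,y=0):
    p=levpt(a,15,y,-5.5); th=a-0+np.pi-(-b) if False else np.pi+a-b
    return [p[0]+u*np.cos(th),y,p[2]+u*np.sin(th)]
E
python3 - <<'E'
from h import *
from scipy.optimize import least_squares
b=np.array([[243,70],[577,235],[522,355],[182,183]])/3+[200,125]
a=np.array([[250,197],[572,160],[262,325],[567,290]])/3.1+[200,150]
B=[[116,150,160],[116,-150,160],[1,-150,160],[1,150,160]]
A=[[116,-150,160],[116,150,160],[116,-150,0],[116,150,0]]
w=[onz("top",u,160) for u in b]; print(np.round(w))
f=lambda p:np.r_[(proj("top",T(p,B))-b).ravel(),(proj("scene",T(p,A))-a).ravel()]
x0=[400,0,0]
best=min((least_squares(f,[500,0,y],x_scale=[10,10,.1]) for y in(-.5,.0,1,2,3,4,5)),key=lambda r:r.cost)
p=best.x;print(p,np.degrees(p[2]),np.round(best.fun,1))
np.save("p.npy",p)
l=np.array([[165,224],[125,290],[460,467],[492,385]])/3+[200,125]
for th in(0,.1,.2,.25,.3):
    print(th,np.round(proj("top",T(p,[lidpt(th,-1,150,160),lidpt(th,-66,150,160),lidpt(th,-66,-150,160),lidpt(th,-1,-150,160)]))-l,1).tolist())
bar=np.array([[338,170],[408,205]])/3+[200,125]; bs=np.array([[372,49],[431,45]])/3.1+[200,150]
for al in (1.4,1.57,1.7):
  for be in(3.5,): print(al,[np.round(proj("top",T(p,[looppt(al,be,70,26),looppt(al,be,70,-26)]))-bar,1).tolist(),np.round(proj("scene",T(p,[looppt(al,be,70,-26),looppt(al,be,70,26)]))-bs,1).tolist()])
print(env.state()["ee_pos"],env.state()["force"])
for n,q in dict(edge=lidpt(.25,-66,0,160),lev=levpt(1.57,46),bar=looppt(1.57,3.5),barshut=looppt(0,0)).items(): print(n,np.round(q),np.round(T(p,q)[0]))
E
```

```text
[[ 727.  161.  160.]
 [ 627. -118.  160.]
 [ 529.  -85.  160.]
 [ 628.  194.  160.]]
[ 5.72565707e+02  5.89057421e+01 -3.40202028e-01] -19.49214038846986 [-0.1 -2.1  1.6 -1.8 -1.2  2.1 -2.9  1.3 -2.4  0.5  1.9 -0.7 -1.8  2.
 -0.3 -0.1]
0 [[2.3, -11.6], [2.0, -9.5], [6.6, -8.6], [8.4, -7.1]]
0.1 [[-0.9, -5.8], [-0.6, -3.2], [3.3, -2.4], [5.4, -1.0]]
0.2 [[-3.9, 0.1], [-2.8, 2.8], [0.2, 3.4], [2.3, 5.2]]
0.25 [[-5.3, 3.1], [-3.8, 5.7], [-1.3, 6.1], [0.8, 8.2]]
0.3 [[-6.7, 6.0], [-4.7, 8.5], [-2.8, 8.7], [-0.7, 11.2]]
1.4 [[[5.7, -8.1], [4.2, -9.0]], [[0.5, 7.7], [0.5, 6.9]]]
1.57 [[[2.8, -3.6], [1.6, -4.4]], [[-0.4, 3.1], [-0.5, 2.3]]]
1.7 [[[0.5, 0.3], [-0.6, -0.3]], [[-1.0, -0.0], [-1.3, -0.8]]]
[ 201.39669234 -538.62028564  214.01496759] [ 0.13600609 -0.15544059 -0.62702224]
edge [-103.    0.  139.] [476.  93. 139.]
lev [ 30.   0. 218.] [601.  49. 218.]
bar [ 60.   0. 253.] [629.  39. 253.]
barshut [-25.   0. 166.] [549.  67. 166.]
```

```bash
cat >> h.py <<'E'
from scipy.spatial.transform import Rotation as Ro
def go(*tg):
    p=np.load("p.npy"); s=env.state(); R0=Ro.from_euler("xyz",s["ee_rot"],degrees=True)
    e=[Ro.from_euler("xyz",[180,0,np.degrees(p[2])+k],degrees=True) for k in(0,180)]
    r=min(((t*R0.inv()).as_rotvec(degrees=True)/5 for t in e),key=np.linalg.norm)
    X=T([0,0,0],[0,0,0])
    d=s["ee_pos"]-np.array([p[0],p[1],0]);c,n=np.cos(p[2]),np.sin(p[2])
    print("case pos",np.round([c*d[0]+n*d[1],-n*d[0]+c*d[1],d[2]],1),"F case",np.round([c*s["force"][0]+n*s["force"][1],-n*s["force"][0]+c*s["force"][1],s["force"][2]],1),"t",s["time_s"])
    for t in tg: print(t,"turn",np.round(r,2),"shift",np.round((T(p,t)[0]-s["ee_pos"])/25,2))
E
python3 - <<'E'
from h import *
print(env.state()["ee_rot"],"base px",proj("scene",[0,0,0]))
p=np.load("p.npy");c,s=np.cos(p[2]),np.sin(p[2]);print("x unit/25mm",c,s)
go([-150,0,300],[-150,0,142],[-115,0,142])
E
```

```text
[ 1.79988725e+02 -2.66973593e-04  2.04991741e+01] base px [[244.13585785 150.92093048]]
x unit/25mm 0.9426872725458714 -0.3336775482108827
case pos [-150.5 -687.1  214. ] F case [ 0.2 -0.1 -0.6] t 1.4
[-150, 0, 300] turn [ 0.  0. -8.] shift [ 9.19 25.9   3.44]
[-150, 0, 142] turn [ 0.  0. -8.] shift [ 9.19 25.9  -2.88]
[-115, 0, 142] turn [ 0.  0. -8.] shift [10.51 25.44 -2.88]
```

```bash
python3 -m jog '0 0 0 0 0 2.5 0; 0 0 -2 0.8 2.3 3.4 0; 0 0 -4 1.6 4.6 3.4 0; 0 0 -6 2.4 6.9 3.4 0; 0 0 -8 3.2 9.2 3.4 0' 20; python3 -m jog '0 0 0 0.8 2.3 0 0; 0 0 0 1.6 4.6 0 0; 0 0 0 2.4 6.9 0 0; 0 0 0 3.2 9.2 0 0; 0 0 0 4 11.5 0 0'; python3 -m jog '0 0 0 0.8 2.3 0 0; 0 0 0 1.5 4.2 0 0; 0 0 0 2 5.2 0 0;0 0 0 2 5.2 0 0'; python3 -c "
from h import *
print(env.state()['ee_rot']);go([-150,0,300],[-150,0,142],[-115,0,142])"
```

```text
time_s: 2.02
ee_pos: [280.8, -310.1, 299.2]
ee_rot: [180.0, -0.1, -19.2]
force: [0.7, -0.3, 0.5]
gripper_width: 44.1
time_s: 2.65
ee_pos: [380.8, -22.7, 299.4]
ee_rot: [-180.0, -0.1, -18.9]
force: [0.6, -0.5, -0.1]
gripper_width: 0.7
time_s: 3.15
ee_pos: [430.8, 106.7, 298.7]
ee_rot: [180.0, 0.0, -18.7]
force: [0.3, -0.6, 0.3]
gripper_width: 0.1
[ 1.79978416e+02  2.70424226e-02 -1.87158234e+01]
case pos [-149.6   -2.2  298.7] F case [ 0.5 -0.4  0.3] t 3.15
[-150, 0, 300] turn [ 0.   -0.01 -0.16] shift [0.01 0.09 0.05]
[-150, 0, 142] turn [ 0.   -0.01 -0.16] shift [ 0.01  0.09 -6.27]
[-115, 0, 142] turn [ 0.   -0.01 -0.16] shift [ 1.33 -0.38 -6.27]
```

```bash
python3 -m jog '0 0 -0.16 0 0 -2.4 0; 0 0 -0.16 0 0.1 -4.8 0; 0 0 -0.16 0 0.1 -6.2 0; 0 0 -0.16 0.7 -0.15 -6.2 0; 0 0 -0.16 1.3 -0.36 -6.2 0'; python3 -m jog '0 0 0 0.2 -0.07 0 0; 0 0 0 0.4 -0.14 0 0; 0 0 0 0.6 -0.21 0 0; 0 0 0 0.75 -0.26 0 0;0 0 0 0.9 -0.31 0 0' ; python3 -c "
from h import *
go([-82,0,142])"
```

```text
time_s: 3.78
ee_pos: [465.9, 95.6, 145.9]
ee_rot: [-179.9, -0.2, -19.7]
force: [0.5, -0.0, -0.4]
gripper_width: 0.8
time_s: 4.4
ee_pos: [477.4, 91.7, 147.8]
ee_rot: [-180.0, 1.0, -19.8]
force: [-28.9, 10.8, 42.8]
gripper_width: 0.7
case pos [-100.7   -0.9  147.8] F case [-30.8   0.5  42.8] t 4.4
[-82, 0, 142] turn [-0.07 -0.19  0.07] shift [ 0.71 -0.22 -0.23]
```

```bash
python3 -m jog '0 0 0 -0.4 0.14 0.3 0; 0 0 0 -1.2 0.42 0.3 0; 0 0 0 -2.4 0.84 0.3 0; 0 0 0 -2.4 0.84 0.3 0'
python3 - <<'E'
from h import *
go([-150,0,120],[-150,0,142])
b=snap("top","t1");a=snap("scene","s1")
cv2.imwrite("pics/b1.png",cv2.resize(b[145:285,230:400,::-1],None,fx=4,fy=4,interpolation=2))
E
```

```text
time_s: 4.9
ee_pos: [422.9, 109.9, 151.3]
ee_rot: [179.9, 0.1, -19.6]
force: [-0.1, 1.1, -0.6]
gripper_width: 0.4
case pos [-158.1   -1.9  151.3] F case [-0.4  1.  -0.6] t 4.9
[-150, 0, 120] turn [ 0.01 -0.02  0.02] shift [ 0.33 -0.04 -1.25]
[-150, 0, 142] turn [ 0.01 -0.02  0.02] shift [ 0.33 -0.04 -0.37]
```

View pics/b1.png

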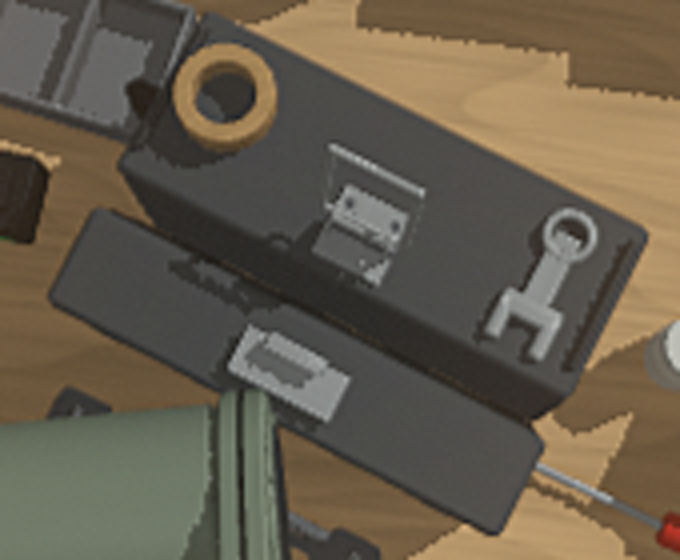

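The lid is still ajar and nothing else has moved. I'll refit the case pose, lid angle, lever and loop jointly from both pictures.

Run:
```python
from h import *
from scipy.optimize import least_squares
z=lambda l:np.array(l)/4+[230,145]
b=z([[203,12],[648,232],[575,388],[120,165]]); l=z([[100,210],[50,297],[497,535],[545,440]]); bar=z([[333,147],[424,192]])
a=np.array([[250,197],[572,160],[262,325],[567,290]])/3.1+[200,150]
la=np.array([[235,90],[527,62]])/3.1+[200,150]; bs=np.array([[372,49],[431,45]])/3.1+[200,150]
B=[[116,150,160],[116,-150,160],[1,-150,160],[1,150,160]];A=[[116,-150,160],[116,150,160],[116,-150,0],[116,150,0]]
def f(q):
    p=q[:3];th,al=q[3:5]; S=np.array
    L=[lidpt(th,-1,150,160),lidpt(th,-66,150,160),lidpt(th,-66,-150,160),lidpt(th,-1,-150,160)]
    bb=[looppt(al,3.5,70,26),looppt(al,3.5,70,-26)]
    ds=q[5:7]
    return np.r_[(proj("top",T(p,B+L+bb))-np.r_[b,l,bar]).ravel(),(ds+proj("scene",T(p,A+[L[2],L[1]]+bb[::-1]))-np.r_[a,la,bs]).ravel(),ds/1.]
r=least_squares(f,[572,59,-.34,.2,1.7,0,0],loss="soft_l1",x_scale=[10,10,.1,.1,.1,1,1])
print(np.round(r.x,3),np.round(f(r.x),1)); print(np.degrees(r.x[2])); th=r.x[3]
np.save("p.npy",r.x[:3]); print("edge",np.round(lidpt(th,-66,0,160),1))
go([-150,0,118])
```

```text
[ 5.72557e+02  5.91680e+01 -3.50000e-01  1.28000e-01  1.69200e+00
  1.35400e+00  2.65000e-01] [ 0.8 -2.1  2.  -0.7 -1.4  4.  -2.1  0.5 -1.6 -2.6 -2.2  0.2  0.8  1.6
  1.8 -0.3  0.2 -0.  -0.5 -0.  -1.4  0.4  3.1 -0.1 -0.8  1.9  0.9  0.5
 -1.3 -3.1 -0.5 -4.   0.2  0.4  0.1 -0.3  1.4  0.3]
-20.07211227628948
edge [-85.4   0.  150.3]
case pos [-155.5   -2.9  151.7] F case [ 0.3  0.6 -0.1] t 5.0
[-150, 0, 118] turn [ 0.    0.01 -0.08] shift [ 0.24  0.03 -1.35]
```

```bash
python3 -m jog '0 0 0 0.2 0 -1.3 0; 0 0 0 0.7 -0.2 -1.3 0; 0 0 0 1.2 -0.38 -1.3 0; 0 0 0 1.5 -0.49 -1.3 0'; python3 -m jog '0 0 0 0.2 -0.07 0 0; 0 0 0 0.4 -0.14 0 0; 0 0 0 0.6 -0.21 0 0; 0 0 0 0.7 -0.25 0 0' ; python3 -c "
from h import *
go([-82,0,120])"
```

```text
time_s: 5.5
ee_pos: [465.1, 97.0, 119.9]
ee_rot: [-179.9, -0.1, -19.7]
force: [0.2, 1.0, 0.5]
gripper_width: 0.3
time_s: 6.0
ee_pos: [477.1, 92.1, 119.1]
ee_rot: [180.0, 0.5, -19.8]
force: [-8.6, 4.0, 7.0]
gripper_width: 0.7
case pos [-101.    -1.8  119.1] F case [-9.4  0.8  7. ] t 6.0
[-82, 0, 120] turn [-0.02 -0.09 -0.06] shift [ 0.74 -0.19  0.04]
```

```bash
python3 -m jog '0 0 0 0.15 -0.05 0 0; 0 0 0 0.3 -0.1 0 0; 0 0 0 0.4 -0.14 0 0;0 0 0 0.4 -0.14 0 0'; python3 -m jog '0 0 0 0.1 -0.035 0 0; 0 0 0 0.2 -0.07 0 0; 0 0 0 0.2 -0.07 0 0' ; python3 -c "
from h import *
go([-82,0,120])"
```

```text
time_s: 6.5
ee_pos: [487.8, 88.2, 119.1]
ee_rot: [179.9, 0.3, -19.7]
force: [-6.9, 2.7, 3.8]
gripper_width: 0.3
time_s: 6.88
ee_pos: [493.0, 86.4, 119.1]
ee_rot: [179.9, 0.3, -19.7]
force: [-5.7, 1.7, 5.3]
gripper_width: 0.3
case pos [-84.1  -1.8 119.1] F case [-5.9 -0.3  5.3] t 6.875
[-82, 0, 120] turn [-0.01 -0.06 -0.07] shift [0.1  0.04 0.04]
```

```bash
for i in 1 2; do python3 -m jog '0 0 0 0.1 -0.035 0 0; 0 0 0 0.15 -0.05 0 0; 0 0 0 0.15 -0.05 0 0' | grep -E 'ee_pos|force'; done
```

```text
ee_pos: [494.7, 85.7, 119.1]
force: [-11.8, 4.4, 8.8]
ee_pos: [494.5, 85.8, 119.2]
force: [-20.1, 9.3, 16.1]
```

```bash
python3 -m jog '0 0 0 -0.5 0.17 0 0; 0 0 0 -1.5 0.5 0 0; 0 0 0 -2.3 0.8 2 0; 0 0 0 -2.3 0.8 4.5 0;0 0 0 -2.3 0.8 7 0'; python3 -m jog '0 0 0 0 0 2 0; 0 0 0 0 0 2.2 0'
python3 - <<'E'
from h import *
b=snap("top","t2"); a=snap("scene","s2")
B=cv2.resize(b[145:285,230:400,::-1],None,fx=3,fy=3,interpolation=2);A=cv2.resize(a[150:240,260:400,::-1],None,fx=3.64,fy=3.64,interpolation=2)[:320,:510]
cv2.imwrite("pics/c2.png",np.vstack([B[:300],A[:290]]))
go([90,0,340],[90,0,242],[30,0,242])
E
```

```text
time_s: 8.25
ee_pos: [445.1, 103.4, 296.0]
ee_rot: [-180.0, -0.1, -19.7]
force: [1.4, -0.2, 0.0]
gripper_width: 0.6
time_s: 8.5
ee_pos: [447.1, 103.7, 353.0]
ee_rot: [-179.7, -0.5, -19.7]
force: [-0.3, 1.3, -0.6]
gripper_width: 0.5
case pos [-134.5   -2.1  349.1] F case [0.4 0.3 0.7] t 8.6
[90, 0, 340] turn [ 0.    0.01 -0.08] shift [ 8.46 -3.   -0.36]
[90, 0, 242] turn [ 0.    0.01 -0.08] shift [ 8.46 -3.   -4.28]
[30, 0, 242] turn [ 0.    0.01 -0.08] shift [ 6.21 -2.18 -4.28]
```

View pics/c2.png

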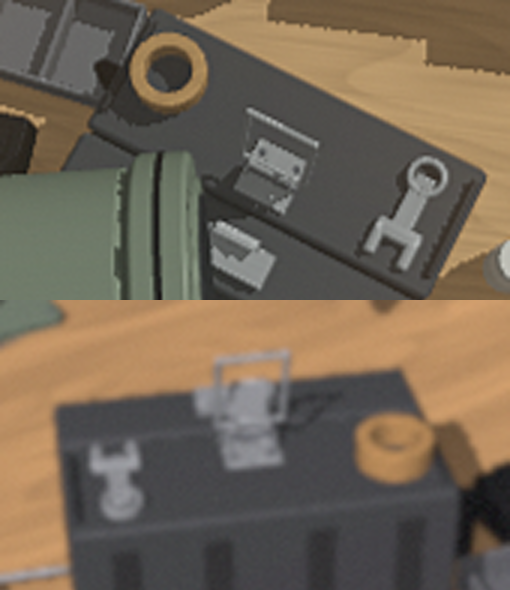

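The lid is shut (seam closed in both views); lever and loop are unchanged, with the bar at about (283,130) in the upper half. Now I'll go over to the back of the loop.

```bash
python3 -m jog '0 0 0 2.2 -0.8 0 0; 0 0 0 4.4 -1.6 0 0; 0 0 0 6.6 -2.4 0 0; 0 0 0 8.46 -3.0 0 0; 0 0 0 8.46 -3.0 0 0'; python3 -m jog '0 0 0 0 0 -2 0; 0 0 0 0 0 -4 0; 0 0 0 0 0 -4.2 0; 0 0 0 0 0 -4.2 0'; python3 -c "
from h import *
go([90,0,242],[45,0,242],[30,0,242])"
```

```text
time_s: 9.22
ee_pos: [658.8, 27.0, 343.2]
ee_rot: [179.8, 0.4, -19.8]
force: [-0.6, 0.8, -0.8]
gripper_width: 0.3
time_s: 9.72
ee_pos: [656.9, 28.7, 245.1]
ee_rot: [-180.0, -0.0, -19.7]
force: [0.8, -0.5, 1.0]
gripper_width: 0.8
case pos [ 89.7   0.4 245.1] F case [ 0.9 -0.2  1. ] t 9.725
[90, 0, 242] turn [ 0.    0.01 -0.08] shift [ 0.01 -0.02 -0.12]
[45, 0, 242] turn [ 0.    0.01 -0.08] shift [-1.68  0.6  -0.12]
[30, 0, 242] turn [ 0.    0.01 -0.08] shift [-2.25  0.81 -0.12]
```

```bash
python3 -m jog '0 0 0 -0.6 0.21 -0.1 0; 0 0 0 -1.1 0.39 -0.1 0; 0 0 0 -1.6 0.57 -0.1 0; 0 0 0 -2.0 0.72 -0.1 0; 0 0 0 -2.3 0.82 -0.1 0'; python3 -m jog '0 0 0 0 0 0 0; 0 0 0 0 0 0.5 0; 0 0 0 0.6 -0.2 2 0; 0 0 0 1.5 -0.5 3 0; 0 0 0 1.5 -0.5 3 0'
python3 - <<'E'
from h import *
b=snap("top","t3"); a=snap("scene","s3")
B=cv2.resize(b[145:285,230:400,::-1],None,fx=3,fy=3,interpolation=2);A=cv2.resize(a[150:240,260:400,::-1],None,fx=3.64,fy=3.64,interpolation=2)[:320,:510]
cv2.imwrite("pics/c3.png",np.vstack([B[:300],A[:290]]))
go([-60,0,300])
E
```

```text
time_s: 10.35
ee_pos: [598.9, 49.2, 242.0]
ee_rot: [-180.0, -0.0, -19.7]
force: [-0.3, 0.7, -0.5]
gripper_width: 0.7
time_s: 10.98
ee_pos: [639.1, 35.9, 318.6]
ee_rot: [-179.9, -0.3, -19.8]
force: [-0.2, 0.1, -0.8]
gripper_width: 0.5
case pos [ 67.9   0.6 315.8] F case [-0.4  0.7  0.5] t 11.075
[-60, 0, 300] turn [-0.   -0.02 -0.07] shift [-4.81  1.73 -0.63]
```

View pics/c3.png

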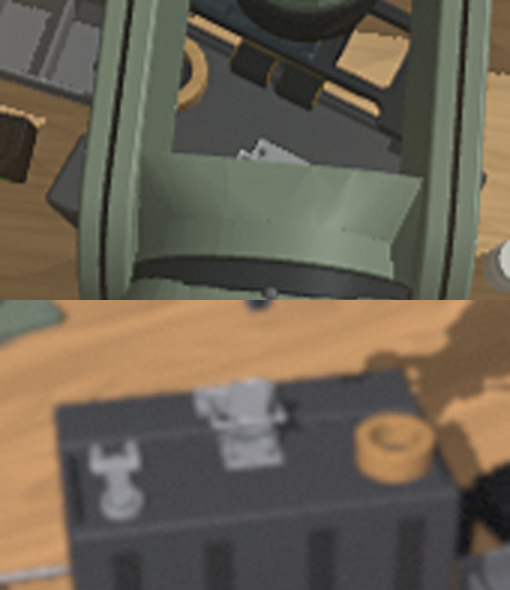

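The loop has gone over to the lid side, with the lever still up. I'll move the arm aside to look at the bar and keeper.

```bash
python3 -m jog '0 0 0 -2 0.7 1 0; 0 0 0 -4 1 1 0; 0 0 0 -6 1 1 0; 0 0 0 -7 -1.4 1 0; 0 0 0 -7.6 -4 1 0'; python3 -m jog '0 0 0 0 -2.4 0 0; 0 0 0 0 -4.8 0 0;0 0 0 0 -5 0 0'
python3 - <<'E'
from h import *
b=snap("top","t4"); a=snap("scene","s4")
B=cv2.resize(b[165:265,260:360,::-1],None,fx=5,fy=5,interpolation=2);cv2.imwrite("pics/c4.png",B)
go([-40,0,300])
p=np.load("p.npy")
for al in(1.6,1.7,1.8):
  w=[]
  for be in(1.3,1.5,1.6,1.7,1.8): q=looppt(al,be);w.append((be,np.round(q,0).tolist(),np.round((proj("top",T(p,q))[0]-[260,165])*5).tolist()))
  print(al,w)
for n,q in dict(seat=[-27.3,0,172],lip=[-28.8,0,182],lev=levpt(1.7,48),levR=levpt(1.7,48,-15)).items(): print(n,np.round((proj("top",T(p,q))[0]-[260,165])*5))
E
```

```text
time_s: 11.7
ee_pos: [445.8, -57.0, 340.7]
ee_rot: [180.0, 0.1, -19.5]
force: [1.3, -0.6, 0.1]
gripper_width: 0.3
time_s: 12.08
ee_pos: [446.9, -184.5, 339.9]
ee_rot: [180.0, 0.2, -20.0]
force: [0.1, 0.9, 0.2]
gripper_width: 0.2
case pos [ -34.7 -269.4  340.3] F case [-0.  -0.3  1.1] t 12.175
[-40, 0, 300] turn [-0.02 -0.03 -0.06] shift [ 3.5  10.19 -1.61]
1.6 [(1.3, [-32.0, 0.0, 166.0], [237.0, 315.0]), (1.5, [-35.0, 0.0, 180.0], [233.0, 316.0]), (1.6, [-35.0, 0.0, 187.0], [232.0, 314.0]), (1.7, [-35.0, 0.0, 194.0], [232.0, 311.0]), (1.8, [-34.0, 0.0, 201.0], [233.0, 307.0])]
1.7 [(1.3, [-31.0, 0.0, 160.0], [238.0, 315.0]), (1.5, [-35.0, 0.0, 174.0], [233.0, 319.0]), (1.6, [-36.0, 0.0, 181.0], [232.0, 318.0]), (1.7, [-36.0, 0.0, 188.0], [231.0, 317.0]), (1.8, [-36.0, 0.0, 195.0], [230.0, 314.0])]
1.8 [(1.3, [-29.0, 0.0, 154.0], [240.0, 314.0]), (1.5, [-35.0, 0.0, 167.0], [234.0, 320.0]), (1.6, [-37.0, 0.0, 174.0], [232.0, 322.0]), (1.7, [-38.0, 0.0, 181.0], [230.0, 321.0]), (1.8, [-38.0, 0.0, 188.0], [229.0, 320.0])]
seat [241. 304.]
lip [239. 304.]
lev [293. 184.]
levR [324. 200.]
```

View pics/c4.png

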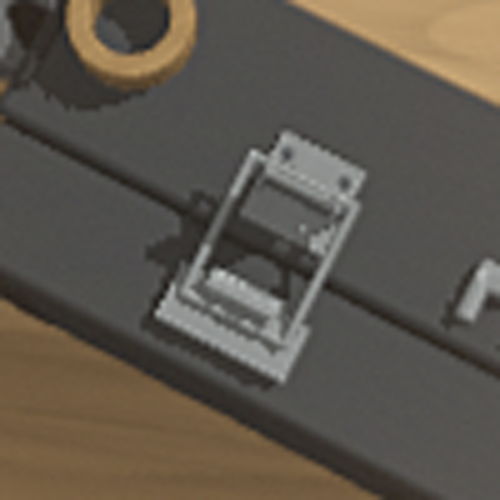

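The bar (about (240,322)) lies along the lid side of the keeper's lip ((205,275)–(285,325)), matching the prediction for resting on the floor. Next I'll swing the lever back.

```bash
python3 -m jog '0 0 0 -0.4 2.4 0 0; 0 0 0 0 4.8 0 0; 0 0 0 1 7 0 0; 0 0 0 2.1 9 0 0; 0 0 0 2.6 10.6 0 0'
python3 - <<'E'
from h import *
tg=[[-30,0,300],[-30,0,204],[-2,0,204]]
for a,u in zip((1.57,1.3,1.1,.9,.7,.5,.35,.2,.1,0),(33,36,38,40,41,42,43,44,45,46)):
    q=levpt(a,u,0,2); tg.append([round(q[0]-16+1,1),0,round(q[2],1)])
go(*tg)
E
```

```text
time_s: 12.8
ee_pos: [512.9, 87.0, 340.9]
ee_rot: [-180.0, 0.1, -19.5]
force: [-0.4, 0.2, -0.3]
gripper_width: 0.6
case pos [-65.6   5.7 340.9] F case [-0.5  0.  -0.3] t 12.8
[-30, 0, 300] turn [-0.01 -0.02 -0.12] shift [ 1.26 -0.7  -1.64]
[-30, 0, 204] turn [-0.01 -0.02 -0.12] shift [ 1.26 -0.7  -5.48]
[-2, 0, 204] turn [-0.01 -0.02 -0.12] shift [ 2.31 -1.09 -5.48]
[np.float64(13.0), 0, np.float64(205.0)] turn [-0.01 -0.02 -0.12] shift [ 2.87 -1.29 -5.44]
[np.float64(22.7), 0, np.float64(207.2)] turn [-0.01 -0.02 -0.12] shift [ 3.24 -1.43 -5.35]
[np.float64(30.5), 0, np.float64(206.8)] turn [-0.01 -0.02 -0.12] shift [ 3.53 -1.53 -5.36]
[np.float64(38.3), 0, np.float64(204.6)] turn [-0.01 -0.02 -0.12] shift [ 3.83 -1.64 -5.45]
[np.float64(45.1), 0, np.float64(199.9)] turn [-0.01 -0.02 -0.12] shift [ 4.08 -1.73 -5.64]
[np.float64(50.9), 0, np.float64(193.9)] turn [-0.01 -0.02 -0.12] shift [ 4.3  -1.81 -5.88]
[np.float64(54.7), 0, np.float64(188.6)] turn [-0.01 -0.02 -0.12] shift [ 4.44 -1.87 -6.09]
[np.float64(57.7), 0, np.float64(182.7)] turn [-0.01 -0.02 -0.12] shift [ 4.55 -1.91 -6.33]
[np.float64(59.6), 0, np.float64(178.5)] turn [-0.01 -0.02 -0.12] shift [ 4.63 -1.93 -6.5 ]
[np.float64(61.0), 0, np.float64(174.0)] turn [-0.01 -0.02 -0.12] shift [ 4.68 -1.95 -6.68]
```

```bash
python3 -m jog '0 0 -0.1 1.0 -0.6 -2.2 0; 0 0 -0.1 1.2 -0.7 -4.2 0; 0 0 -0.1 1.26 -0.7 -5.48 0; 0 0 -0.1 1.26 -0.7 -5.48 0'; python3 -m jog '0 0 0 0.4 -0.15 0 0; 0 0 0 0.8 -0.29 0 0; 0 0 0 1.2 -0.44 0 0; 0 0 0 1.6 -0.58 0 0'; python3 -m jog '0 0 0 0.2 -0.08 0 0; 0 0 0 0.4 -0.15 0.1 0; 0 0 0 0.67 -0.25 0.1 0; 0 0 0 0.97 -0.36 0 0'; python3 -c "
from h import *
go([38.3,0,204.6],[45.1,0,199.9],[50.9,0,193.9],[54.7,0,188.6],[57.7,0,182.7])"
```

```text
time_s: 13.3
ee_pos: [542.2, 67.0, 202.0]
ee_rot: [179.8, 0.4, -20.1]
force: [-0.9, -0.5, 0.3]
gripper_width: 0.4
time_s: 13.8
ee_pos: [585.7, 50.7, 205.1]
ee_rot: [-180.0, -0.0, -20.2]
force: [-1.1, 0.7, 0.6]
gripper_width: 0.3
time_s: 14.3
ee_pos: [609.2, 41.9, 204.5]
ee_rot: [180.0, 0.1, -20.2]
force: [-3.0, 0.4, 0.6]
gripper_width: 0.5
case pos [ 40.3  -3.6 204.5] F case [-3.  -0.7  0.6] t 14.3
[38.3, 0, 204.6] turn [-0.   -0.01  0.02] shift [-0.03  0.16  0.  ]
[45.1, 0, 199.9] turn [-0.   -0.01  0.02] shift [ 0.23  0.07 -0.18]
[50.9, 0, 193.9] turn [-0.   -0.01  0.02] shift [ 0.45 -0.01 -0.42]
[54.7, 0, 188.6] turn [-0.   -0.01  0.02] shift [ 0.59 -0.06 -0.64]
[57.7, 0, 182.7] turn [-0.   -0.01  0.02] shift [ 0.7  -0.1  -0.87]
```

```bash
python3 -m jog '0 0 0 0.23 0.07 -0.18 0; 0 0 0 0.45 -0.01 -0.42 0; 0 0 0 0.59 -0.06 -0.64 0; 0 0 0 0.65 -0.08 -0.75 0'; python3 -m jog '0 0 0 0.06 -0.02 -0.12 0; 0 0 0 0.12 -0.04 -0.24 0; 0 0 0 0.17 -0.06 -0.35 0; 0 0 0 0.17 -0.06 -0.4 0';  python3 -c "
from h import *
go([61,0,174])"
```

```text
time_s: 14.8
ee_pos: [626.0, 39.9, 185.1]
ee_rot: [180.0, -0.0, -20.2]
force: [0.1, -0.4, -0.3]
gripper_width: 0.4
time_s: 15.3
ee_pos: [629.8, 38.4, 175.6]
ee_rot: [180.0, 0.0, -20.2]
force: [-0.9, -0.8, -0.5]
gripper_width: 0.4
case pos [6.090e+01 1.000e-01 1.756e+02] F case [-0.5 -1.1 -0.5] t 15.3
[61, 0, 174] turn [ 0.   -0.    0.03] shift [ 0.   -0.   -0.06]
```

```bash
for i in 1 2; do python3 -m jog '0 0 0 0 0 -0.08 0; 0 0 0 0 0 -0.12 0; 0 0 0 0 0 -0.12 0'|grep -E 'pos|force'; done
```

```text
ee_pos: [629.8, 38.4, 174.2]
force: [-2.2, -0.6, 5.6]
ee_pos: [629.9, 38.4, 174.1]
force: [-4.8, -0.5, 17.9]
```

It is firm at z = 174.1, exactly the closed plate's upper face. I'll lift off and look.

```bash
python3 -m jog '0 0 0 0 0 0.5 0; 0 0 0 0 0 2.5 0; 0 0 0 0 0 4.8 0; 0 0 0 -1 0.35 6.6 0; 0 0 0 -3 1 6.6 0'; python3 -m jog '0 0 0 -2 0 0 0; 0 0 0 -3.5 -1.5 0 0; 0 0 0 -4 -4 0 0; 0 0 0 -4 -6.5 0 0; 0 0 0 -4 -9 0 0' ; python3 -m jog '0 0 0 0 0 0 0;0 0 0 0 0 0 0'
python3 - <<'E'
from h import *
b=snap("top","t5"); a=snap("scene","s5")
B=cv2.resize(b[145:285,230:400,::-1],None,fx=4,fy=4,interpolation=2)[:400];A=cv2.resize(a[150:240,260:400,::-1],None,fx=4.86,fy=4.86,interpolation=2)[:190,:680]
cv2.imwrite("pics/c5.png",np.vstack([B,A]))
p=np.load("p.npy")
for n,q in dict(bar=[-24.8,0,172],levend=levpt(0,48,0,2),pivot=[30,0,172]).items(): print(n,np.round((proj("top",T(p,q))[0]-[230,145])*4))
go()
E
```

```text
time_s: 16.68
ee_pos: [556.8, 63.6, 338.4]
ee_rot: [-179.8, -0.5, -20.3]
force: [-0.6, 0.3, 0.3]
gripper_width: 0.8
time_s: 17.3
ee_pos: [454.4, -162.0, 335.3]
ee_rot: [-180.0, -0.1, -20.2]
force: [1.1, 0.3, -0.4]
gripper_width: 0.8
time_s: 17.55
ee_pos: [454.6, -160.1, 334.7]
ee_rot: [-180.0, 0.0, -20.2]
force: [0.4, 0.1, 0.2]
gripper_width: 0.1
bar [315. 319.]
levend [399. 163.]
pivot [360. 236.]
case pos [ -35.6 -245.4  334.9] F case [-0.3 -0.8 -1.1] t 17.65
```

View pics/c5.png

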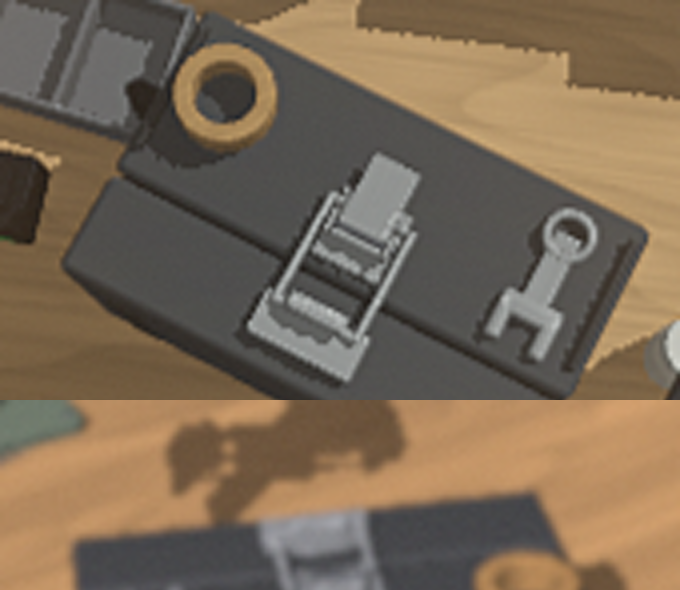

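The top view shows the lever flat, end near (398,165), against (399,163) predicted. The side wires run to the keeper, and the bar is hidden under its lip at about (313,318), against (315,319) predicted. Tape and spanner are undisturbed, so I'm handing in.

```bash
python3 -c "
from h import *
print(env.job_done())"
```

```text
the job is handed in; nothing more can be done
None
```

The case is shut and latched, and I handed the job in at about 17.7 s. I did it in the order asked: lid pushed shut, loop tipped over behind the keeper, then the lever swung back and pressed flat.

**What went wrong on the way:** my first push at the lid was too high and caught its top edge, with up to about 43 N upward and 31 N sideways on the fingertips. That stayed well under the 120 N wrist limit, and I don't think it counts against the 40 N limit on the arm or gripper body. I backed off and pushed lower, and the lid closed against a firm stop.

**Last checks:**
- **Lever:** pressing met a firm stop at z = 174.1 mm with about 18 N, and the closed upper face should be at 174 mm. There was no contact force at z = 185 mm or 176 mm, which fits the lever having snapped over centre by itself.
- **Loop:** the final top view shows the lever flat and the loop's bar hidden under the keeper's lip, within a few pixels of where I predicted it. I judged the hook from that view and the snap; I could not measure the keeper's stretch.
- **Other things:** the tape and spanner are where they were in the final top view. The bench items were mostly outside that last crop, so I did not check each one again. The arm finished clear, touching nothing.

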